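# Centre a lens with its locked adjuster on a science-lab bench

### The job

The lens on the grey stand has to stand at the green marker. Slacken the lock ring by its orange handle, turn the blue adjuster until the red pointer is level with the green marker on the scale (not the yellow one), then tighten the lock ring again: snug by feel, so that the slide is firmly clamped, but not over-tightened. Move the lens only with the adjuster, do not touch the lens or its slide, and leave the things standing around it alone.

Things in the scene. Friction and masses are not known exactly. Their poses are not given: they have to be found in the camera images.
- stand: Grey metal lens stand fixed to the bench, base 190 x 160 x 18 mm. Origin on the bench; x points from the lock side (near the robot) to the scale side, y along the scale, z up. Lock ring and adjuster share one vertical axis at x = -30 mm, y = 0. At x = +48 mm stands the round lens, 67 mm across, top 108 mm above the bench.
- bridge: Grey bridge of the stand that carries lock ring and adjuster: 70 mm along x, 128 mm along y, its top 62 mm above the bench. Fixed. Origin at bench height on the lock axis, axes as the stand's.
- lock_handle (a point): Middle of the top of the lock ring's orange handle: an upright round post 14 mm thick, free from 74 to 115 mm above the bench (the point is at 115 mm), 72 mm from the vertical lock axis, on a 12 mm wide arm. Starts at the -x side of the axis (stand frame). Clockwise seen from above tightens, anticlockwise slackens.
- lock_ring: Dark knurled ring with the handle, 62 mm across, 62 to 76 mm above the bench. Origin on the axis at bench height. From its start it slackens 1.3 rad to a stop, and could turn 1.2 rad clockwise. Always stiff: clamping nothing it needs about 8 N at the handle; it stays where left. Slacken it to the stop, or the tapered bar may bind while it is adjusted.
- clamp_shoe: Hidden brass shoe under the bridge, pressed by the lock ring on the slide (about 180 N per rad of ring after the bite). From the bite on, the force at the handle (across its arm) grows by about 1.6 N per 0.1 rad, turned slowly. Snug is 12 to 14 N; under 10 N is too loose, over 16 N over-tight. A hard grip on the post twists it too: push it rather than squeeze.
- lens_slide: Sliding part of the stand: plate, brass bar under the bridge, black ring with lens, red pointer. Not to be touched. Origin at bench height, at the stand's origin at the start. The clamped bar is tapered, and stands differ: where the ring bites shifts by up to 0.6 rad with the setting, so go by force, not by angle.
- adjuster_grip (a point): Middle of the top of the blue adjuster knob, on the lock axis, 120 mm above the bench: a grip bar 40 mm long (x of the point), 14 mm thick (y), 25 mm tall, over a disc 42 mm across. Starts with its x along the stand's x. Turns 1.85 rad either way, 0.35 N m with the lock slack, stays where left. Clockwise from above moves the slide to the stand's +y, 14 mm per rad.
- pointer_tip (a point): Tip of the red pointer on the lens slide, beside the white scale, 32 mm above the bench. Moves with the lens along the stand's y; starts at the middle of the scale (stand y = 0).
- green_rider: Green marker fixed on the white scale, 8 mm wide along the scale, 12 mm tall, with a 2 mm nose at its middle towards the pointer. Origin in the middle of its underside, axes parallel to the stand's. 12 to 17 mm from the middle of the scale, on either side. The pointer must end at its middle.
- yellow_rider: A yellow marker like the green one on the other side of the scale's middle; not wanted.
- shaker: Amber glass jar with a black cap, 36 mm across, 75 mm tall, standing beside the stand. Origin under its middle. Leave it.
- beaker: Glass beaker 60 mm across, 80 mm tall, on the other side. Origin under its middle. Leave it.
- lens_case: Orange plastic case 70 x 50 x 22 mm lying near the stand. Origin under its middle. Leave it.
Mind the look-alikes: they are no part of the job. What is shaped like the stand but pink or turquoise is not meant.

How it is judged:
By the outcome, as a careful person would: the job done as asked, in the order asked, and still so for the second after the job is handed in, with the robot touching nothing.
It also fails if it takes over 69 s, if anything falls off the work surface, if the arm or the gripper's body presses on something with over 40 N, if the wrist force passes 120 N, or if a joint passes its speed limit or range.

### The arm

A 6-joint arm with a two-finger parallel gripper is mounted at the origin on the work surface. World frame = base frame: x ahead of the robot, y to its left, z up, the work surface at z = 0. Lengths are in mm, angles in degrees, forces in N, time in s.
With the tool pointing down it reaches from about 300 to 850 mm from the base axis. Payload 4.2 kg.
Tool frame: the origin (TCP) lies midway between the tips of the shut fingers; the grasp point (between the pads) lies env.hold_point_z behind it (env.hold_point_z is the distance from the TCP to the grasp point, in mm); z points along the fingers, y is the line along which they close (so a half turn about z gives the same grasp; the last joint's range is limited). The gripper opens to 91 mm and grips with 3 to 60 N. Pads are 32 mm wide; open, the fingers measure 118 mm over their backs; the gripper's body (76 mm by 178 mm) begins 60 mm behind the grasp point.
Start: joints at [61.937, 18.312, 89.639, -0, 72.044, -1.146], TCP at [260.312, 512.719, 213.976] pointing down, gripper open.
Joint ranges: [-177.97, 177.97], [-48.28, 115.42], [12.27, 149.76], [-77.06, 257.06], [2.81, 150.46], [-146.56, 146.56]. Speed limits (degrees/s): [147.25, 147.25, 180, 180, 180, 180].

### API

Orientations are given as [roll, pitch, yaw] about the fixed x, y, z axes, in that order (R = Rz(yaw) Ry(pitch) Rx(roll)).
In Python, from workcell import env, viewer, spotter gives the robot as it stands.
- The arm moves only by the tool apply_moves, never from a script. Its arguments are lists of equal length, an entry for each row: "delta_pos": the shift along the world's x, y, z normalised to -1 to 1, where 1 is 120 mm, a list of three; "rot": the turn, a rotation vector about the world's x, y, z normalised to -1 to 1, where 1 is 1.5 rad, a list of three; "hand": the opening, from 0 (shut) to 1 (fully open). A call has 1 to 10 rows; each row is the pose to reach, as a shift and turn from the pose commanded when the call began; what a row does not reach only later rows make up. A row lasts 1/12 s, in which the tool goes at most 41.7 mm and 7.16 degrees, less where a joint would pass 70% of its speed; a pose out of reach is approached as far as the arm can. A call with a number of a shift or a turn outside -1 to 1 is refused whole. A call with a gripper value outside its range is refused whole. The fingers move at their own pace and stop on an object; "newtons" is the grip in N (left out, the last holds). Time passes only in rows, so rows that repeat a pose let the fingers close. It gives the time, the measured TCP pose, the force, the opening and the grip force at its end, in the units of the state.
- env.state(): the state, without advancing time (a new reading comes with each control period).
- viewer.grab_frame(name): name is "scene" or "top"; returns a dict with "pixels" (420x560x3 uint8, red, green, blue), "camera_matrix" (3x3 intrinsics, pixels), "k1" (the pictures are not rectified: a ray, as slopes to the right and down, at radius r is drawn at 1 + k1 r^2 times it, then the intrinsics apply), "R" (3x3) and "t" (3): a world point X has camera coordinates R X + t. Camera axes: x right, y down, z forward; pixel columns grow to the right and rows downward; lengths in mm; the calibration is good to about 2 mm. A picture is of the moment at which its call begins. There is no depth.
- env.job_done(): hands the job in; it is judged then, once.
Trained networks look in a picture, given as the dict that the camera call returned (one of the last four; its "shot" number tells which), for a name from the list of things; names that differ only in an ending like _2 or _b are one class to them, and where a whole thing is asked for, a point or a joint stands for the part that bears it (a point fixed in the world has none). Each returns a list of dicts, best first, with "score" (0 to 1); they miss things now and then, are a little off and sometimes report something else, mostly with a low value. They report only what shows in the picture. A call takes as long as a camera call. They do not tell look-alikes from the thing itself.
- spotter.trace(picture, query): "mask" (420x560 bool, what is visible of it) and "box" ([centre column, centre row, width, height] in pixels, round what is visible of it).
- spotter.landmark_of(picture, query): "position" ([column, row] in pixels: a listed point, or the origin of a listed thing).
The state is a dict: "time_s": time; "qpos": joint angles; "qvel": joint speeds; "effort": joint torques, N m; "ee_pos": TCP position; "ee_rot": TCP orientation; "force": force on the tool from outside, world axes, zero at the start; "torque": the same for the moment, N m; "gripper_width": finger opening in mm; "gripper_force": force on a finger pad.
Only numpy, scipy, OpenCV 4.12 (cv2) and the standard library are available. Lean on these libraries where they do the work, as an engineer would, in place of code of your own. Each camera call takes 0.05 s, during which the arm holds its last target. There are 200 camera calls.

## Working session

There is one attempt and no reset: what is moved stays moved. The work goes in short steps, Python scripts to look and compute and a tool call to move; the robot and the scene stay as the last step left them, time stands still between calls to the robot, and variables do not carry over. Pictures are saved under pics/ and viewed, at most 10 in all, crops included, and the job is handed in when it is done.

Besides the shell and the picture viewer there is one more tool, called as a command line: name --argument value ..., lists and objects as JSON in quotes. apply_moves: Moves the arm, as the interface text tells. Its arguments: {"type":"object","properties":{"delta_pos":{"type":"array"},"rot":{"type":"array"},"hand":{"type":"array"},"newtons":{"type":"number"}},"required":["delta_pos","rot","hand"]}

```bash
mkdir -p pics
cat > h.py <<'E'
import numpy as np, cv2
from workcell import env, viewer, spotter
def pix2ray(p,px):
    K=np.array(p["camera_matrix"]);k=p["k1"]
    d=np.array([(px[0]-K[0,2])/K[0,0],(px[1]-K[1,2])/K[1,1]]);u=d.copy()
    for _ in range(20): u=d/(1+k*(u@u))
    R=np.array(p["R"]);t=np.array(p["t"])
    return -R.T@t, R.T@np.array([u[0],u[1],1])
def at_z(p,px,z):
    o,r=pix2ray(p,px); return o+r*(z-o[2])/r[2]
def proj(p,X):
    R=np.array(p["R"]);t=np.array(p["t"]);K=np.array(p["camera_matrix"])
    c=R@np.array(X,float)+t;u=c[:2]/c[2];u=u*(1+p["k1"]*(u@u))
    return np.array([K[0,0]*u[0]+K[0,2],K[1,1]*u[1]+K[1,2]])
def save(p,n,crop=None,s=1):
    im=cv2.cvtColor(np.array(p["pixels"]),cv2.COLOR_RGB2BGR)
    if crop: a,b,c,d=crop; im=im[b:d,a:c]
    cv2.imwrite("pics/"+n,cv2.resize(im,None,fx=s,fy=s,interpolation=cv2.INTER_CUBIC))
E
python3 - <<'E'
from h import *
Z=dict(stand=0,bridge=0,lock_handle=115,lock_ring=0,adjuster_grip=120,pointer_tip=32,green_rider=None,yellow_rider=None,shaker=0,beaker=0,lens_case=0)
P={}
for n in("scene","top"):
    p=viewer.grab_frame(n);P[n]=p
    print(n,"cam",(-np.array(p["R"]).T@np.array(p["t"])).round())
    for q,z in Z.items():
        for d in spotter.landmark_of(p,q)[:3]:
            print(q,round(d["score"],2),np.round(d["position"],1),at_z(p,d["position"],40 if z is None else z).round(1))
im=np.hstack([np.array(P["scene"]["pixels"]),np.array(P["top"]["pixels"])])
save(P["scene"],"s0.png",None,1.4);save(P["top"],"t0.png",None,1.4)
print(env.state(), env.hold_point_z)
E
```

```text
scene cam [ 793. -331.  757.]
stand 0.9 [269.5 127.4] [276.3 512.4   0. ]
stand 0.86 [265.1 286.2] [555.2  24.8  -0. ]
stand 0.64 [227.2 191.5] [319.8 218.4   0. ]
bridge 0.59 [257.8 281.1] [534.6  27.7   0. ]
bridge 0.17 [251.  254.2] [483.   80.6   0. ]
lock_handle 0.57 [224.5 229.9] [449.7  41.7 115. ]
lock_ring 0.15 [299.3 307.9] [644.6  16.4   0. ]
adjuster_grip 0.84 [251.8 251.6] [530.2  21.4 120. ]
pointer_tip 0.79 [251.  194.5] [398.3 216.7  32. ]
pointer_tip 0.78 [295.8 306.9] [6.437e+02 1.000e-01 3.200e+01]
pointer_tip 0.58 [295.7 126. ] [363.2 522.1  32. ]
green_rider 0.38 [295.7 313.8] [652.3 -16.7  40. ]
yellow_rider 0.43 [304.6 305.6] [659.4   7.8  40. ]
beaker 0.84 [198.3 343.7] [ 507.1 -152.8    0. ]
lens_case 0.64 [255.  277.5] [524.3  32.4   0. ]
lens_case 0.56 [351.1 252.5] [684.1 201.6   0. ]
top cam [ 378.  142. 1412.]
stand 0.8 [154.4 290.3] [280.4 522.1   0. ]
stand 0.77 [320.9 201.6] [560.   14.7   0. ]
stand 0.75 [250.2 280.6] [314.1 229.5   0. ]
bridge 0.81 [319.8 209.3] [535.9  18.    0. ]
lock_handle 0.62 [322.5 203.8] [538.9  20.5 115. ]
lock_handle 0.59 
[... 460 characters left out ...]
2] [675.5 199.7   0. ]
{'time_s': 1.2, 'qpos': array([ 6.19369683e+01,  1.83128999e+01,  8.96387299e+01, -1.06822331e-03,
        7.20430659e+01, -1.14505898e+00]), 'qvel': array([-0.03156467,  0.07982536, -0.0138631 , -0.05074619,  0.03715328,
       -0.08186231]), 'effort': array([ 3.19838167e-03, -4.12368286e+01, -2.32233167e+01,  7.29748537e-02,
        3.77061171e-02, -1.14902247e-05]), 'ee_pos': array([260.31971563, 512.72592485, 213.96772693]), 'ee_rot': array([1.79994717e+02, 1.12201571e-03, 1.53082357e+02]), 'force': array([-0.56336818,  0.03694904, -0.64138583]), 'torque': array([ 0.05648955, -0.00909245, -0.04741669]), 'gripper_force': 0.0, 'gripper_width': 91.18554515777947} 18.8
```

View pics/s0.png

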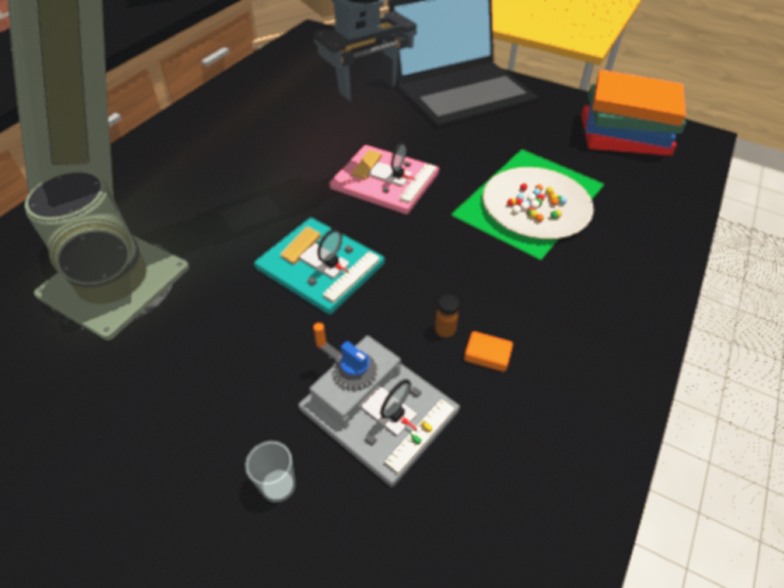

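View pics/t0.png

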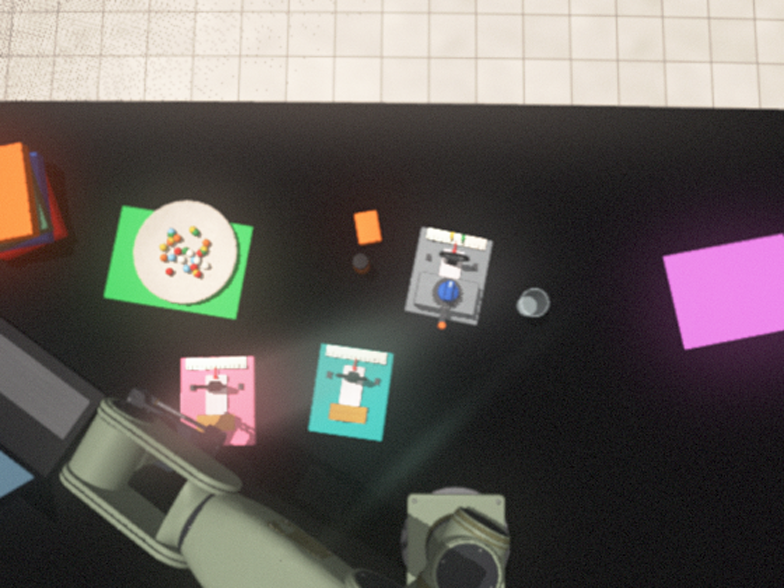

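Candidates for the stand (scene px): pink (269,127), turquoise (227,191), grey (265,286). Only the grey one has the blue knob and the orange post, so it is the one meant. Green rider is near scene px (298,313) and top px (331,170), and yellow is on the +y side. I'll confirm this in an enlarged crop.

Run:
```python
from h import *
from scipy.optimize import least_squares
P={n:viewer.grab_frame(n) for n in("scene","top")}
a=cv2.resize(P["scene"]["pixels"][220:350,205:335],(590,590),interpolation=cv2.INTER_CUBIC)
b=cv2.resize(P["top"]["pixels"][155:240,280:365],(590,590),interpolation=cv2.INTER_CUBIC)
im=np.hstack([a,b]);im=cv2.resize(im,(800,400),interpolation=cv2.INTER_AREA)
cv2.imwrite("pics/c1.png",im[:,:,::-1])
obs=[]
def local(q):
    return dict(adjuster_grip=(-30,0,120),lock_handle=(-102,0,115),stand=(0,0,0),bridge=(-30,0,0))[q]
for n,p in P.items():
    hsv=cv2.cvtColor(np.array(p["pixels"]),cv2.COLOR_RGB2HSV)
    x0,y0,x1,y1=(205,220,335,350) if n=="scene" else (280,155,365,240)
    for c,lo,hi in(("green",(45,120,60),(80,255,255)),("yellow",(22,150,120),(34,255,255)),("red",(0,170,100),(4,255,255)),("orange",(5,170,120),(18,255,255)),("blue",(100,150,60),(125,255,255))):
        m=cv2.inRange(hsv,lo,hi);k=np.zeros_like(m);k[y0:y1,x0:x1]=m[y0:y1,x0:x1]
        N,l,s,ce=cv2.connectedComponentsWithStats(k)
        print(n,c,[(s[i].tolist(),ce[i].round(1).tolist()) for i in range(1,N) if s[i][4]>2])
```

```text
scene green [([295, 312, 5, 4, 15], [297.1, 313.5])]
scene yellow [([302, 302, 6, 6, 22], [304.4, 304.5])]
scene red [([288, 300, 3, 2, 5], [288.8, 300.6])]
scene orange [([320, 226, 6, 4, 12], [322.8, 227.4]), ([224, 230, 9, 17, 106], [228.0, 237.5]), ([332, 244, 3, 14, 30], [333.3, 251.2])]
scene blue [([243, 243, 20, 25, 312], [251.3, 256.6])]
top green []
top yellow []
top red []
top orange []
top blue [([315, 203, 8, 11, 33], [319.1, 208.2]), ([315, 210, 2, 3, 3], [315.3, 211.0])]
```

View pics/c1.png

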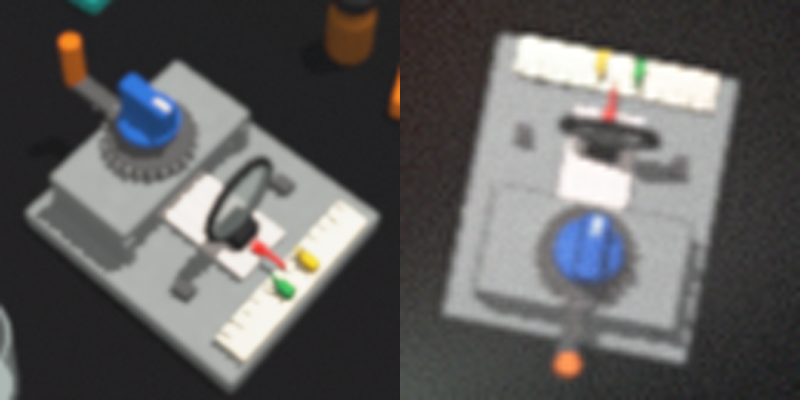

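The crop confirms it: grey stand with blue knob and orange post. Green is on the stand's -y side (left panel (284,288), right panel (640,72)). Yellow is on the +y side, and the pointer is between them. Next I fit the pose.

```bash
cat > fit.py <<'E'
from h import *
from scipy.optimize import least_squares
P={n:viewer.grab_frame(n) for n in("scene","top")}
S=lambda u,v:("scene",(205+u/3.0769-.5,220+v/3.0769-.5))
T=lambda u,v:("top",(280+(u-400)/4.7059-.5,155+v/4.7059-.5))
O=[(S(380,216),(95,80,18)),(S(233,383),(95,-80,18)),(S(25,212),(-95,-80,18)),
(T(500,33),(95,80,18)),(T(740,78),(95,-80,18)),(T(443,316),(-95,80,18)),(T(688,362),(-95,-80,18)),
(S(50,180),(-65,-64,62)),(S(178,60),(-65,64,62)),(S(250,112),(5,64,62)),
(S(69,39),(-102,0,115)),(T(568,364),(-102,0,112)),(T(590,247),(-30,0,112)),(S(145,92),(-30,0,120))]
def W(q,X):
    c,s=np.cos(q[2]),np.sin(q[2]);return (q[0]+c*X[0]-s*X[1],q[1]+s*X[0]+c*X[1],X[2])
# allow small per-camera pixel shift
def res(q):
    r=[]
    for (n,px),X in O:
        o=q[3:5] if n=="scene" else q[5:7]
        r+=list(proj(P[n],W(q,X))+o-px)
    return np.array(r+list(0.7*np.array(q[3:7])))
f=least_squares(res,[555,20,-.19,0,0,0,0],loss="soft_l1")
q=f.x;print(q.round(3),np.degrees(q[2]));print(res(q)[:-4].reshape(-1,2).round(1).tolist())
for k,X in dict(axis=(-30,0,120),post=(-102,0,115),ptr=(80,0,32)).items(): print(k,np.round(W(q,X),1))
def solve_y(n,px,x,z):
    o=q[3:5] if n=="scene" else q[5:7]
    w=at_z(P[n],np.array(px)-o,z); d=w[:2]-q[:2];c,s=np.cos(q[2]),np.sin(q[2])
    return np.round([c*d[0]+s*d[1],-s*d[0]+c*d[1]],1)
for z in(28,32):
  print("gr",z,solve_y(*S(285,288),0,z),solve_y(*T(640,72),0,z)); print("ye",solve_y(*S(308,260),0,z),solve_y(*T(603,65),0,z)); print("ptr",solve_y(*S(285,268),0,z),solve_y(*T(613,95),0,z))
E
python3 fit.py
```

```text
[ 5.6528e+02  1.7517e+01 -1.7400e-01 -7.9200e-01 -7.5200e-01 -4.6700e-01
 -2.0960e+00] -9.952131497417387
[[-3.7, -4.0], [-3.9, -2.4], [-4.2, -2.4], [-0.8, 0.8], [-0.7, 0.7], [0.1, 0.9], [-0.3, 0.9], [0.6, 0.4], [0.3, 0.5], [1.6, 0.6], [1.0, 2.1], [1.5, -4.2], [1.3, -4.1], [2.1, 2.1]]
axis [535.7  22.7 120. ]
post [464.8  35.1 115. ]
ptr [644.1   3.7  32. ]
gr 28 [ 91.9 -11.2] [ 87.2 -15.9]
ye [91.3 14.4] [87.2  8.5]
ptr [83.1  0.1] [69.  -1.3]
gr 32 [ 92.9 -12.8] [ 86.3 -15.6]
ye [92.3 12.7] [86.4  8.8]
ptr [84.2 -1.6] [68.2 -1.1]
```

```bash
sed -i 's/r+=list(proj(P\[n\],W(q,X))+o-px)/X=(X[0]+(q[7] if X[2]==18 else 0),X[1],X[2]); r+=list(proj(P[n],W(q,X))+o-px)/; s/\[3:7\])))/[3:7])))/; s/-.19,0,0,0,0\]/-.19,0,0,0,0,0]/' fit.py; python3 fit.py
```

```text
[ 5.58431e+02  2.07610e+01 -1.84000e-01 -1.71000e-01  5.89000e-01
 -7.90000e-02 -2.77000e-01  1.52180e+01] -10.54981323944612
[[0.5, -0.7], [-0.2, 0.8], [-0.3, -0.0], [-0.1, -0.2], [-0.2, 0.2], [0.1, -0.2], [-0.4, 0.3], [-0.6, -1.3], [-0.5, -0.5], [0.4, -0.3], [0.1, 0.7], [0.3, -0.0], [0.4, 0.1], [0.8, 0.7]]
axis [528.9  26.3 120. ]
post [458.2  39.4 115. ]
ptr [637.1   6.1  32. ]
gr 28 [ 96.5 -10.7] [100.  -14.8]
ye [95.6 15. ] [99.8  9.7]
ptr [87.6  0.5] [81.6 -0.3]
gr 32 [ 97.6 -12.3] [ 99.1 -14.5]
ye [96.7 13.2] [98.9  9.9]
ptr [88.7 -1.2] [80.8 -0.1]
```

apply_moves --delta_pos '[[0.41,-0.986,0],[0.41,-0.986,0],[0.41,-0.986,0],[0.41,-0.986,0],[0.41,-0.986,0],[0.41,-0.986,0]]' --rot '[[0,0,-0.476],[0,0,-0.476],[0,0,-0.476],[0,0,-0.476],[0,0,-0.476],[0,0,-0.476]]' --hand '[0.42,0.42,0.42,0.42,0.42,0.42]'

```text
time_s: 2.0
ee_pos: [310.0, 393.6, 214.4]
ee_rot: [180.0, -0.0, 111.7]
force: [-0.7, -1.0, 0.3]
gripper_width: 54.2
gripper_force: 0.0
```

apply_moves --delta_pos '[[0.41,-0.986,0],[0.41,-0.986,0],[0.41,-0.986,0],[0.41,-0.986,0],[0.41,-0.986,0],[0.41,-0.986,0]]' --rot '[[0,0,-0.476],[0,0,-0.476],[0,0,-0.476],[0,0,-0.476],[0,0,-0.476],[0,0,-0.476]]' --hand '[0.42,0.42,0.42,0.42,0.42,0.42]'

```text
time_s: 2.5
ee_pos: [359.2, 275.1, 214.2]
ee_rot: [180.0, -0.0, 70.8]
force: [-0.6, -0.1, 0.9]
gripper_width: 38.7
gripper_force: 0.0
```

apply_moves --delta_pos '[[0.41,-0.986,0],[0.41,-0.986,0],[0.41,-0.986,0],[0.41,-0.986,0],[0.41,-0.986,0],[0.41,-0.986,0]]' --rot '[[0,0,-0.476],[0,0,-0.476],[0,0,-0.476],[0,0,-0.476],[0,0,-0.476],[0,0,-0.476]]' --hand '[0.42,0.42,0.42,0.42,0.42,0.42]'

```text
time_s: 3.0
ee_pos: [408.3, 156.7, 214.1]
ee_rot: [180.0, -0.0, 29.9]
force: [-1.1, -0.6, 0.1]
gripper_width: 38.2
gripper_force: 0.0
```

apply_moves --delta_pos '[[0.41,-0.986,0],[0.41,-0.986,0],[0.41,-0.986,0],[0.41,-0.986,0],[0.41,-0.986,0],[0.41,-0.986,0]]' --rot '[[0,0,-0.476],[0,0,-0.476],[0,0,-0.476],[0,0,-0.476],[0,0,-0.476],[0,0,-0.476]]' --hand '[0.42,0.42,0.42,0.42,0.42,0.42]'

```text
time_s: 3.5
ee_pos: [457.4, 38.4, 214.0]
ee_rot: [-180.0, 0.0, -11.0]
force: [-0.5, 0.8, 0.1]
gripper_width: 38.4
gripper_force: 0.0
```

apply_moves --delta_pos '[[0,0,-0.35],[0,0,-0.7],[0,0,-0.7],[0,0,-0.7]]' --rot '[[0,0,0],[0,0,0],[0,0,0],[0,0,0]]' --hand '[0.42,0.42,0.42,0.42]'

```text
time_s: 3.83
ee_pos: [455.8, 39.3, 129.0]
ee_rot: [179.9, 0.3, -10.6]
force: [0.9, -0.4, 0.3]
gripper_width: 38.4
gripper_force: 0.0
```

Run:
```python
from h import *
p=viewer.grab_frame("scene"); save(p,"s1.png",(180,180,330,300),5)
print(env.state()["ee_pos"], proj(p,env.state()["ee_pos"]))
```

```text
[457.75520729  39.49522386 130.88118789] [226.30286172 227.4673175 ]
```

View pics/s1.png

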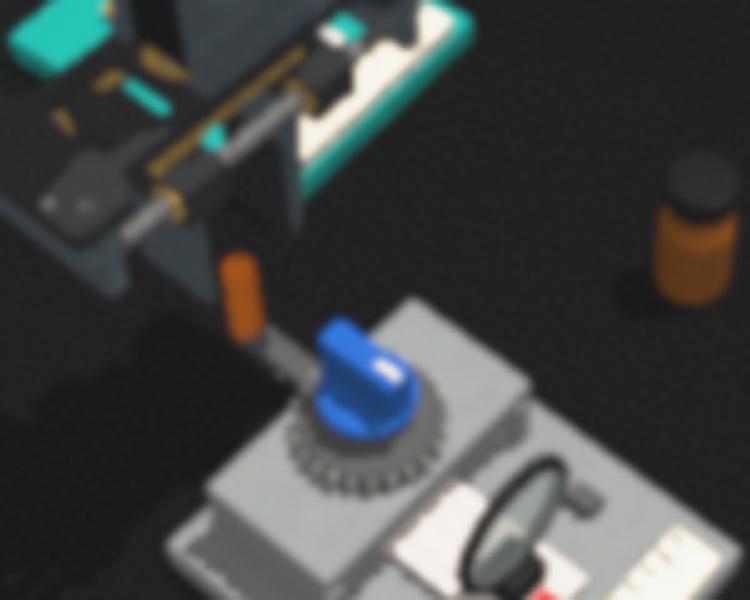

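The fingers (crop (165,290) and (290,220)) sit on either side of the orange post (240,260), so I go down.

apply_moves --delta_pos '[[0,0,-0.15],[0,0,-0.3],[0,0,-0.37],[0,0,-0.37],[0,0,-0.37]]' --rot '[[0,0,0],[0,0,0],[0,0,0],[0,0,0],[0,0,0]]' --hand '[0.42,0.42,0.42,0.42,0.42]'

```text
time_s: 4.3
ee_pos: [458.4, 39.5, 87.0]
ee_rot: [-180.0, -0.1, -10.6]
force: [0.8, -0.7, 1.0]
gripper_width: 38.4
gripper_force: 0.0
```

```bash
cat > arc.py <<'E'
# rows: arc about axis; args: from tool angle offset a0 (deg, anticlockwise from start), list to a1, n rows
from h import *
import sys
C=np.array([528.9,26.3]);yaw=np.radians(-10.55)
def pos(a,r=72): 
    t=yaw+np.pi+np.radians(a); return C+r*np.array([np.cos(t),np.sin(t)])
if __name__=="__main__":
    a0,a1,n=float(sys.argv[1]),float(sys.argv[2]),int(sys.argv[3])
    A=np.linspace(a0,a1,n+1)[1:]
    print([[round(float(v),3) for v in (pos(a)-pos(a0))/120]+[0] for a in A]); print([[0,0,round(float(np.radians(a-a0)/1.5),3)] for a in A])
    s=env.state();d=s["ee_pos"][:2]-C;print(s["ee_pos"].round(1),s["force"].round(1),"ang",((np.degrees(np.arctan2(d[1],d[0])-yaw)-180+180)%360-180).round(1),"r",np.hypot(*d).round(1))
E
python3 arc.py 0 40 10; python3 arc.py 40 70 10;python3 arc.py 70 85 10
```

```text
[[-0.006, -0.041, 0], [-0.01, -0.083, 0], [-0.01, -0.125, 0], [-0.007, -0.167, 0], [-0.002, -0.208, 0], [0.006, -0.249, 0], [0.017, -0.29, 0], [0.031, -0.329, 0], [0.048, -0.368, 0], [0.067, -0.405, 0]]
[[0, 0, 0.047], [0, 0, 0.093], [0, 0, 0.14], [0, 0, 0.186], [0, 0, 0.233], [0, 0, 0.279], [0, 0, 0.326], [0, 0, 0.372], [0, 0, 0.419], [0, 0, 0.465]]
[458.4  39.5  87. ] [ 0.8 -0.7  1. ] ang -0.1 r 71.8
[[0.016, -0.027, 0], [0.034, -0.053, 0], [0.053, -0.078, 0], [0.073, -0.102, 0], [0.094, -0.125, 0], [0.117, -0.147, 0], [0.14, -0.168, 0], [0.165, -0.187, 0], [0.191, -0.205, 0], [0.217, -0.222, 0]]
[[0, 0, 0.035], [0, 0, 0.07], [0, 0, 0.105], [0, 0, 0.14], [0, 0, 0.175], [0, 0, 0.209], [0, 0, 0.244], [0, 0, 0.279], [0, 0, 0.314], [0, 0, 0.349]]
[458.4  39.5  87. ] [ 0.8 -0.7  1. ] ang -0.1 r 71.8
[[0.014, -0.008, 0], [0.027, -0.015, 0], [0.041, -0.022, 0], [0.056, -0.029, 0], [0.07, -0.035, 0], [0.085, -0.041, 0], [0.099, -0.047, 0], [0.114, -0.052, 0], [0.129, -0.057, 0], [0.144, -0.061, 0]]
[[0, 0, 0.017], [0, 0, 0.035], [0, 0, 0.052], [0, 0, 0.07], [0, 0, 0.087], [0, 0, 0.105], [0, 0, 0.122], [0, 0, 0.14], [0, 0, 0.157], [0, 0, 0.175]]
[458.4  39.5  87. ] [ 0.8 -0.7  1. ] ang -0.1 r 71.8
```

apply_moves --delta_pos '[[-0.006,-0.041,0],[-0.01,-0.083,0],[-0.01,-0.125,0],[-0.007,-0.167,0],[-0.002,-0.208,0],[0.006,-0.249,0],[0.017,-0.29,0],[0.031,-0.329,0],[0.048,-0.368,0],[0.067,-0.405,0]]' --rot '[[0,0,0.047],[0,0,0.093],[0,0,0.14],[0,0,0.186],[0,0,0.233],[0,0,0.279],[0,0,0.326],[0,0,0.372],[0,0,0.419],[0,0,0.465]]' --hand '[0.42,0.42,0.42,0.42,0.42,0.42,0.42,0.42,0.42,0.42]'

```text
time_s: 5.13
ee_pos: [466.2, -7.3, 87.3]
ee_rot: [-179.9, -0.3, 29.5]
force: [-0.5, 9.8, -0.0]
gripper_width: 38.6
gripper_force: 3.8
```

apply_moves --delta_pos '[[0.016,-0.027,0],[0.034,-0.053,0],[0.053,-0.078,0],[0.073,-0.102,0],[0.094,-0.125,0],[0.117,-0.147,0],[0.14,-0.168,0],[0.165,-0.187,0],[0.191,-0.205,0],[0.217,-0.222,0]]' --rot '[[0,0,0.035],[0,0,0.07],[0,0,0.105],[0,0,0.14],[0,0,0.175],[0,0,0.209],[0,0,0.244],[0,0,0.279],[0,0,0.314],[0,0,0.349]]' --hand '[0.42,0.42,0.42,0.42,0.42,0.42,0.42,0.42,0.42,0.42]'

```text
time_s: 5.97
ee_pos: [490.7, -33.7, 87.2]
ee_rot: [-179.8, -0.2, 59.4]
force: [-3.5, 7.6, 2.4]
gripper_width: 38.0
gripper_force: 3.6
```

apply_moves --delta_pos '[[0.014,-0.008,0],[0.027,-0.015,0],[0.041,-0.022,0],[0.056,-0.029,0],[0.07,-0.035,0],[0.085,-0.041,0],[0.099,-0.047,0]]' --rot '[[0,0,0.017],[0,0,0.035],[0,0,0.052],[0,0,0.07],[0,0,0.087],[0,0,0.105],[0,0,0.122]]' --hand '[0.42,0.42,0.42,0.42,0.42,0.42,0.42]'

```text
time_s: 6.55
ee_pos: [501.6, -39.5, 87.1]
ee_rot: [-179.8, -0.1, 69.9]
force: [-5.4, 6.7, 3.3]
gripper_width: 38.2
gripper_force: 3.6
```

```bash
python3 arc.py 80.5 95 10
```

```text
[[0.014, -0.005, 0], [0.029, -0.01, 0], [0.043, -0.014, 0], [0.058, -0.018, 0], [0.073, -0.021, 0], [0.088, -0.025, 0], [0.103, -0.027, 0], [0.118, -0.03, 0], [0.133, -0.032, 0], [0.148, -0.034, 0]]
[[0, 0, 0.017], [0, 0, 0.034], [0, 0, 0.051], [0, 0, 0.067], [0, 0, 0.084], [0, 0, 0.101], [0, 0, 0.118], [0, 0, 0.135], [0, 0, 0.152], [0, 0, 0.169]]
[501.6 -39.5  87.1] [-5.4  6.7  3.3] ang 78.0 r 71.2
```

apply_moves --delta_pos '[[0.014,-0.005,0],[0.029,-0.01,0],[0.043,-0.014,0],[0.058,-0.018,0],[0.073,-0.021,0],[0.088,-0.025,0]]' --rot '[[0,0,0.017],[0,0,0.034],[0,0,0.051],[0,0,0.067],[0,0,0.084],[0,0,0.101]]' --hand '[0.42,0.42,0.42,0.42,0.42,0.42]'

```text
time_s: 7.05
ee_pos: [509.8, -42.0, 86.7]
ee_rot: [-179.5, -0.2, 78.5]
force: [-11.9, 9.7, 7.4]
gripper_width: 38.2
gripper_force: 6.6
```

```bash
python3 arc.py 89 95 4
```

```text
[[0.015, -0.003, 0], [0.031, -0.005, 0], [0.046, -0.008, 0], [0.062, -0.009, 0]]
[[0, 0, 0.017], [0, 0, 0.035], [0, 0, 0.052], [0, 0, 0.07]]
[509.8 -42.   86.7] [-11.9   9.7   7.4] ang 84.9 r 71.0
```

apply_moves --delta_pos '[[-0.045,0.012,0],[-0.09,0.03,0],[-0.09,0.03,0.3],[-0.09,0.03,0.6],[-0.09,0.03,0.6],[-0.09,0.03,0.6]]' --rot '[[0,0,-0.03],[0,0,-0.07],[0,0,-0.07],[0,0,-0.15],[0,0,-0.23],[0,0,-0.3]]' --hand '[0.42,0.42,0.42,0.42,0.42,0.42]'

```text
time_s: 7.55
ee_pos: [505.6, -41.1, 162.2]
ee_rot: [179.5, -0.3, 52.5]
force: [-0.7, -0.2, -0.0]
gripper_width: 38.0
gripper_force: 0.0
```

Run:
```python
from h import *
s=env.state();print(s["ee_pos"],s["ee_rot"])
p=viewer.grab_frame("scene"); save(p,"s2.png",(190,220,340,350),5)
d=(np.array([528.9,26.3])-s["ee_pos"][:2])/120;print(d,(-10.5-s["ee_rot"][2])/85.94)
for n in("lock_handle","adjuster_grip"):
  print([(round(x["score"],2),at_z(p,x["position"],115).round(1)) for x in spotter.landmark_of(p,n)[:2]])
```

```text
[505.56627767 -41.07372035 162.24751509] [179.53427432  -0.28239488  52.46688332]
[0.19444769 0.56144767] -0.7326842368953961
[(0.73, array([625. , 118.8, 115. ])), (0.6, array([493.5, -37.9, 115. ]))]
[(0.48, array([525.8,  29.7, 115. ]))]
```

View pics/s2.png

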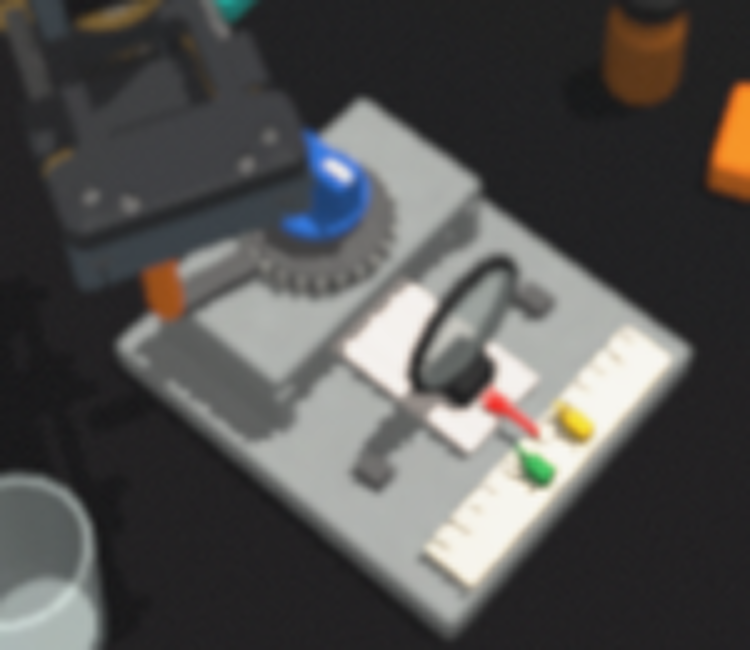

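The handle now stands at the stop (crop (165,290)). Pointer tip is at (538,435), green nose at (517,452), yellow at (570,415). Next is the adjuster.

apply_moves --delta_pos '[[0.05,0.14,0],[0.1,0.28,0],[0.15,0.42,0],[0.195,0.561,0],[0.195,0.561,0],[0.195,0.561,0],[0.195,0.561,0],[0.195,0.561,0],[0.195,0.561,0],[0.195,0.561,0]]' --rot '[[0,0,-0.733],[0,0,-0.733],[0,0,-0.733],[0,0,-0.733],[0,0,-0.733],[0,0,-0.733],[0,0,-0.733],[0,0,-0.733],[0,0,-0.733],[0,0,-0.733]]' --hand '[0.42,0.42,0.42,0.42,0.42,0.42,0.42,0.42,0.42,0.42]'

```text
time_s: 8.53
ee_pos: [526.3, 26.5, 157.8]
ee_rot: [180.0, -0.0, -10.2]
force: [-0.4, -0.2, 0.3]
gripper_width: 38.4
gripper_force: 0.0
```

Run:
```python
from h import *
s=env.state();print(s["ee_pos"],s["ee_rot"],s["force"])
```

```text
[526.33419606  26.52196798 157.79554107] [ 1.79994690e+02 -3.37287694e-03 -1.01581091e+01] [-0.37801762 -0.19287851  0.34251018]
```

apply_moves --delta_pos '[[0.021,-0.002,-0.15],[0.021,-0.002,-0.3],[0.021,-0.002,-0.42],[0.021,-0.002,-0.49],[0.021,-0.002,-0.49]]' --rot '[[0,0,0],[0,0,0],[0,0,0],[0,0,0],[0,0,0]]' --hand '[0.42,0.42,0.42,0.42,0.42]'

```text
time_s: 8.95
ee_pos: [527.5, 26.2, 97.1]
ee_rot: [179.9, 0.2, -10.1]
force: [0.2, 0.5, 0.1]
gripper_width: 38.1
gripper_force: 0.0
```

apply_moves --delta_pos '[[0,0,0],[0,0,0],[0,0,0],[0,0,0],[0,0,0],[0,0,0]]' --rot '[[0,0,0],[0,0,0],[0,0,0],[0,0,0],[0,0,0],[0,0,0]]' --hand '[0.3,0.2,0.1,0.1,0.1,0.1]' --newtons 35

```text
time_s: 9.45
ee_pos: [529.5, 26.7, 99.7]
ee_rot: [-179.9, -0.1, -10.2]
force: [-0.0, 2.6, 3.7]
gripper_width: 14.0
gripper_force: 35.0
```

apply_moves --delta_pos '[[0,0,0],[0,0,0],[0,0,0],[0,0,0],[0,0,0],[0,0,0],[0,0,0],[0,0,0],[0,0,0],[0,0,0]]' --rot '[[0,0,0.055],[0,0,0.11],[0,0,0.165],[0,0,0.22],[0,0,0.275],[0,0,0.33],[0,0,0.385],[0,0,0.44],[0,0,0.5],[0,0,0.5]]' --hand '[0.1,0.1,0.1,0.1,0.1,0.1,0.1,0.1,0.1,0.1]'

```text
time_s: 10.28
ee_pos: [529.5, 26.4, 99.7]
ee_rot: [179.9, -0.1, 32.9]
force: [-0.2, 2.3, 5.7]
gripper_width: 13.7
gripper_force: 35.0
```

```bash
cat > meas.py <<'E'
from h import *
import sys
# stand-frame position of the scene-view features; stand fit corrected with scene pixel bias
q=(558.43,20.76,-0.1841);o=np.array([-0.17,0.59])
def loc(p,px,z):
    d=at_z(p,np.array(px)-o,z)[:2]-q[:2];c,s=np.cos(q[2]),np.sin(q[2]);return np.array([c*d[0]+s*d[1],-s*d[0]+c*d[1]])
p=viewer.grab_frame("scene")
acc=np.mean([viewer.grab_frame("scene")["pixels"].astype(float) for _ in range(4)],0).astype(np.uint8)
p2=dict(p);p2["pixels"]=acc
save(p2,sys.argv[1],(265,280,325,330),12)
hsv=cv2.cvtColor(acc,cv2.COLOR_RGB2HSV)
for c,lo,hi in(("green",(40,100,50),(85,255,255)),("yellow",(20,120,100),(36,255,255)),("red",(0,130,90),(6,255,255))):
    m=cv2.inRange(hsv,lo,hi);k=np.zeros_like(m);k[280:335,270:325]=m[280:335,270:325]
    v,u=np.nonzero(k); 
    L=np.array([loc(p,(a,b),32) for a,b in zip(u,v)])
    print(c,len(u),"px",u.mean().round(1),v.mean().round(1),"mean",L.mean(0).round(1),"y range",L[:,1].min().round(1),L[:,1].max().round(1),"x",L[:,0].min().round(1),L[:,0].max().round(1))
for n in("pointer_tip","green_rider","yellow_rider"):
    print(n,[(round(x["score"],2),np.round(x["position"],1).tolist(),loc(p,x["position"],32 if n=="pointer_tip" else 26).round(1).tolist()) for x in spotter.landmark_of(p,n)[:3]])
# image of the stand's x-line: where lines y=const fall at z=32 and 26
for y in(-16,-14,-12,0):
    c,s=np.cos(q[2]),np.sin(q[2])
    f=lambda x,z:((proj(p,(q[0]+c*x-s*y,q[1]+s*x+c*y,z))+o-[265,280]+.5)*12).round().tolist()
    print(y,[f(x,32) for x in(70,85,100)],"z20",f(85,20))
E
python3 meas.py m1.png
```

```text
green 20 px 297.0 313.4 mean [ 97.8 -12.9] y range -16.9 -9.3 x 91.5 103.0
yellow 28 px 304.5 304.4 mean [97.  12.5] y range 7.6 16.9 x 88.5 104.5
red 22 px 286.9 304.9 mean [ 70.4 -11.6] y range -14.4 -9.2 x 61.7 82.7Traceback (most recent call last):
  File "meas.py", line 18, in <module>
    print(n,[(round(x["score"],2),np.round(x["position"],1).tolist(),loc(p,x["position"],32 if n=="pointer_tip" else 26).round(1).tolist()) for x in spotter.landmark_of(p,n)[:3]])
                                                                                                                                                     ~~~~~~~~~~~~~~~~~~~^^^^^
ValueError: only the last four pictures can be asked about
```

View pics/m1.png

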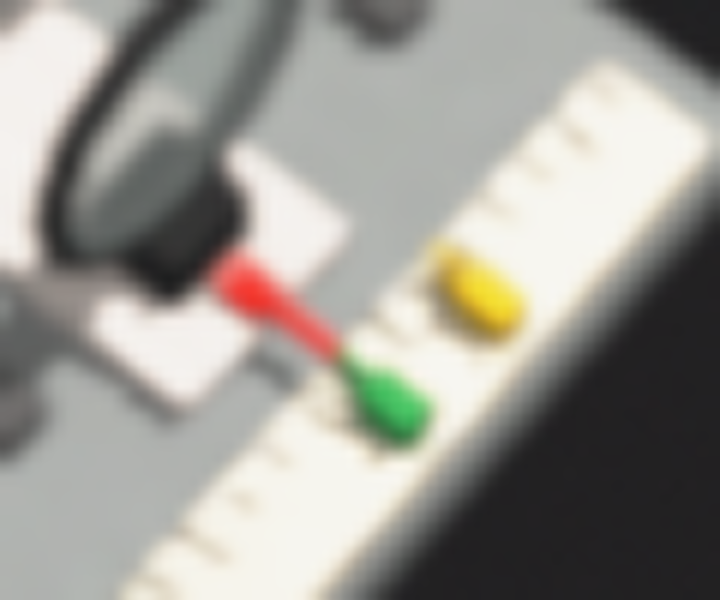

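The pointer tip (335,350) is near the green nose (350,365) and a little short of it on the +y side. I'll measure the rider offsets sub-pixel in both views.

```bash
cat > m2.py <<'E'
from h import *
import sys
Q=(558.43,20.76,-0.1841);B={"scene":np.array([-0.17,0.59]),"top":np.array([-0.08,-0.28])}
def loc(n,p,px,z):
    d=at_z(p,np.array(px)-B[n],z)[:2]-Q[:2];c,s=np.cos(Q[2]),np.sin(Q[2]);return np.array([c*d[0]+s*d[1],-s*d[0]+c*d[1]])
def W(x,y,z):
    c,s=np.cos(Q[2]),np.sin(Q[2]);return(Q[0]+c*x-s*y,Q[1]+s*x+c*y,z)
def weights(f):
    r,g,b=[f[...,i] for i in range(3)]
    return dict(green=np.clip(g-np.maximum(r,b)-25,0,None),yellow=np.clip(np.minimum(r,g)-b-60,0,None)*(g>0.6*r),red=np.clip(r-np.maximum(g,b)-40,0,None)*(g<0.6*r))
def run(n,f,p,tag):
    f=f.astype(float)
    for c,w in weights(f).items():
        yc={"green":-13,"yellow":13,"red":-6}[c];x=96 if c!="red" else 72
        u0,v0=proj(p,W(x,yc,30))+B[n];V,U=np.mgrid[:f.shape[0],:f.shape[1]]
        R={"red":11,"green":7,"yellow":7}[c]*(1 if n=="scene" else .5)
        w=w*(np.hypot(U-u0,V-v0)<R)
        if w.sum()<50: print(tag,n,c,"none");continue
        m=np.array([(w*U).sum(),(w*V).sum()])/w.sum()
        print(tag,n,c,m.round(2),"z26",loc(n,p,m,26).round(1),"z32",loc(n,p,m,32).round(1),"w",w.sum().round())
if __name__=="__main__":
  for n in("scene","top"):
    p=viewer.grab_frame(n)
    f=np.mean([viewer.grab_frame(n)["pixels"].astype(float) for _ in range(8)],0);run(n,f,p,"now")
    t=cv2.imread("pics/%s0.png"%n[0])[:,:,::-1];t=cv2.resize(t,(560,420),interpolation=cv2.INTER_AREA);run(n,t,p,"start")
E
python3 m2.py
```

```text
now scene green [297.2  313.04] z26 [96.  -9.7] z32 [ 97.6 -12.1] w 1276.0
now scene yellow [304.91 304.16] z26 [95.8 16. ] z32 [97.4 13.4] w 1784.0
now scene red [286.66 304.61] z26 [67.8 -9.1] z32 [ 69.7 -11.5] w 2847.0
start scene green [297.2  313.04] z26 [96.  -9.7] z32 [ 97.7 -12.1] w 1243.0
start scene yellow [304.91 304.18] z26 [95.8 15.9] z32 [97.4 13.3] w 1731.0
start scene red [290.46 301.32] z26 [69.1  1.7] z32 [70.9 -0.8] w 2599.0
now top green [330.46 169.34] z26 [101.8 -14.5] z32 [100.5 -14.1] w 296.0
now top yellow [322.33 167.58] z26 [102.3  10.9] z32 [101.   11.3] w 259.0
now top red none
start top green [330.47 169.34] z26 [101.8 -14.5] z32 [100.5 -14.1] w 272.0
start top yellow [322.35 167.56] z26 [102.3  10.9] z32 [101.   11.2] w 214.0
start top red [324.27 177.84] z26 [72.1 -0.8] z32 [70.9 -0.4] w 501.0
```

apply_moves --delta_pos '[[0,0,0],[0,0,0],[0,0,0],[0,0,0],[0,0,0]]' --rot '[[0,0,0.045],[0,0,0.085],[0,0,0.124],[0,0,0.124],[0,0,0.124]]' --hand '[0.1,0.1,0.1,0.1,0.1]'

```text
time_s: 11.85
ee_pos: [529.6, 26.3, 99.6]
ee_rot: [179.9, -0.1, 43.4]
force: [0.3, 1.7, 5.0]
gripper_width: 13.5
gripper_force: 35.0
```

Run:
```python
from m2 import *
n="scene";p=viewer.grab_frame(n)
f=np.mean([viewer.grab_frame(n)["pixels"].astype(float) for _ in range(8)],0);run(n,f,p,"now")
print(env.state()["ee_rot"])
c=cv2.resize(f[290:325,272:317].astype(np.uint8),None,fx=16,fy=16,interpolation=cv2.INTER_CUBIC)[:,:,::-1].copy()
for y,z,col in((-13.2,32,(255,0,255)),(-13.2,38,(255,255,0))):
    # scene bias: pointer at y=0 measured -0.8
    a,b=[tuple(int(v) for v in ((proj(p,W(x,y-0.8,z))+B[n]-[272,290]+.5)*16)) for x in(60,108)]
    cv2.line(c,a,b,col,1)
cv2.imwrite("pics/m3.png",c)
```

```text
now scene green [297.22 313.06] z26 [96.1 -9.7] z32 [ 97.7 -12.1] w 1267.0
now scene yellow [304.91 304.16] z26 [95.8 16. ] z32 [97.4 13.4] w 1781.0
now scene red [286.04 305.63] z26 [ 68.3 -11.7] z32 [ 70.2 -14.1] w 2882.0
[ 1.79902526e+02 -8.76963690e-02  4.33572052e+01]
```

View pics/m3.png

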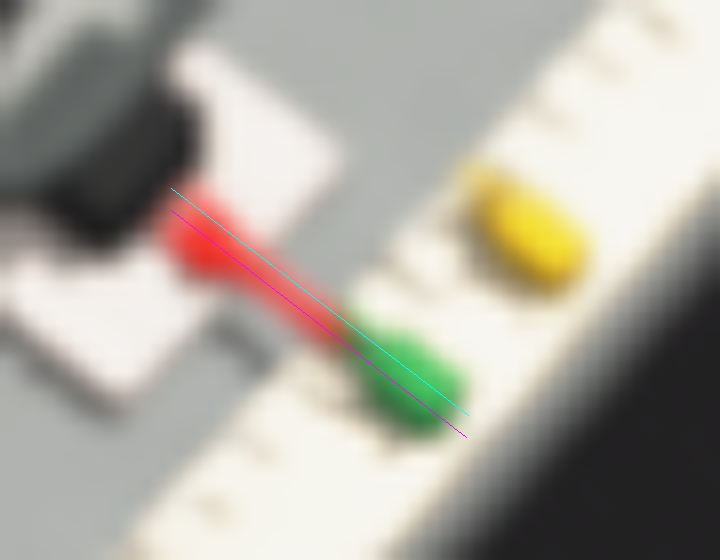

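The pointer is at about y = -13.2. Both views put the rider at -13.3 and the nose-top line agrees, so the setting is good. I release and lift.

apply_moves --delta_pos '[[0,0,0],[0,0,0],[0,0,0],[0,0,0],[0,0,0.15],[0,0,0.4],[0,0,0.5],[0,0,0.5]]' --rot '[[0,0,0],[0,0,0],[0,0,0],[0,0,0],[0,0,0],[0,0,0],[0,0,0],[0,0,0]]' --hand '[0.2,0.3,0.38,0.38,0.38,0.38,0.38,0.38]'

```text
time_s: 12.97
ee_pos: [530.7, 26.2, 161.6]
ee_rot: [179.8, -0.3, 43.4]
force: [-1.2, -0.3, -0.6]
gripper_width: 34.6
gripper_force: 0.0
```

Run:
```python
from m2 import *
from arc import pos
n="scene";p=viewer.grab_frame(n)
f=np.mean([viewer.grab_frame(n)["pixels"].astype(float) for _ in range(4)],0);run(n,f,p,"now")
s=env.state();print(s["ee_pos"],s["ee_rot"],pos(74.5),(pos(74.5)-s["ee_pos"][:2])/120,(63.9-s["ee_rot"][2])/85.94,(87-s["ee_pos"][2])/120)
print([(round(x["score"],2),at_z(p,x["position"],115).round(1)) for x in spotter.landmark_of(p,"lock_handle")[:2]])
```

```text
now scene green [297.22 313.06] z26 [96.1 -9.7] z32 [ 97.7 -12.1] w 1270.0
now scene yellow [304.91 304.16] z26 [95.8 16. ] z32 [97.4 13.4] w 1778.0
now scene red [286.03 305.63] z26 [ 68.3 -11.7] z32 [ 70.2 -14.1] w 2883.0
[527.67329587  26.15882688 157.2114326 ] [-1.79882633e+02  1.41071766e-01  4.34098493e+01] [497.28081656 -38.38560302] [-0.25327066 -0.53787025] 0.23842390809235117 -0.5850952716784896Traceback (most recent call last):
  File "<stdin>", line 6, in <module>
ValueError: only the last four pictures can be asked about
```

apply_moves --delta_pos '[[-0.13,-0.27,0],[-0.265,-0.54,0],[-0.265,-0.54,0],[-0.265,-0.54,0],[-0.265,-0.54,-0.2],[-0.265,-0.54,-0.4],[-0.265,-0.54,-0.5],[-0.265,-0.54,-0.6],[-0.265,-0.54,-0.6],[-0.265,-0.54,-0.6]]' --rot '[[0,0,0.08],[0,0,0.16],[0,0,0.238],[0,0,0.238],[0,0,0.238],[0,0,0.238],[0,0,0.238],[0,0,0.238],[0,0,0.238],[0,0,0.238]]' --hand '[0.42,0.42,0.42,0.42,0.42,0.42,0.42,0.42,0.42,0.42]'

```text
time_s: 14.05
ee_pos: [496.7, -38.0, 85.9]
ee_rot: [-179.9, 0.0, 63.8]
force: [0.2, -0.1, 0.3]
gripper_width: 38.4
gripper_force: 0.0
```

```bash
python3 arc.py 74.5 48 10; python3 arc.py 48 30 10;python3 arc.py 30 20 10
```

```text
[[-0.025, 0.013, 0], [-0.049, 0.027, 0], [-0.072, 0.042, 0], [-0.095, 0.058, 0], [-0.117, 0.075, 0], [-0.138, 0.093, 0], [-0.158, 0.112, 0], [-0.177, 0.132, 0], [-0.195, 0.153, 0], [-0.213, 0.174, 0]]
[[0, 0, -0.031], [0, 0, -0.062], [0, 0, -0.093], [0, 0, -0.123], [0, 0, -0.154], [0, 0, -0.185], [0, 0, -0.216], [0, 0, -0.247], [0, 0, -0.278], [0, 0, -0.308]]
[496.7 -38.   85.9] [ 0.2 -0.1  0.3] ang 73.9 r 71.9
[[-0.011, 0.015, 0], [-0.022, 0.031, 0], [-0.032, 0.046, 0], [-0.042, 0.063, 0], [-0.051, 0.079, 0], [-0.06, 0.096, 0], [-0.068, 0.113, 0], [-0.076, 0.13, 0], [-0.083, 0.147, 0], [-0.089, 0.165, 0]]
[[0, 0, -0.021], [0, 0, -0.042], [0, 0, -0.063], [0, 0, -0.084], [0, 0, -0.105], [0, 0, -0.126], [0, 0, -0.147], [0, 0, -0.168], [0, 0, -0.188], [0, 0, -0.209]]
[496.7 -38.   85.9] [ 0.2 -0.1  0.3] ang 73.9 r 71.9
[[-0.003, 0.01, 0], [-0.007, 0.02, 0], [-0.01, 0.03, 0], [-0.013, 0.04, 0], [-0.015, 0.05, 0], [-0.018, 0.06, 0], [-0.02, 0.07, 0], [-0.022, 0.081, 0], [-0.024, 0.091, 0], [-0.026, 0.101, 0]]
[[0, 0, -0.012], [0, 0, -0.023], [0, 0, -0.035], [0, 0, -0.047], [0, 0, -0.058], [0, 0, -0.07], [0, 0, -0.081], [0, 0, -0.093], [0, 0, -0.105], [0, 0, -0.116]]
[496.7 -38.   85.9] [ 0.2 -0.1  0.3] ang 73.9 r 71.9
```

apply_moves --delta_pos '[[-0.025,0.013,0],[-0.049,0.027,0],[-0.072,0.042,0],[-0.095,0.058,0],[-0.117,0.075,0],[-0.138,0.093,0],[-0.158,0.112,0],[-0.177,0.132,0],[-0.195,0.153,0],[-0.213,0.174,0]]' --rot '[[0,0,-0.031],[0,0,-0.062],[0,0,-0.093],[0,0,-0.123],[0,0,-0.154],[0,0,-0.185],[0,0,-0.216],[0,0,-0.247],[0,0,-0.278],[0,0,-0.308]]' --hand '[0.42,0.42,0.42,0.42,0.42,0.42,0.42,0.42,0.42,0.42]'

```text
time_s: 14.88
ee_pos: [475.0, -19.0, 88.0]
ee_rot: [179.6, -0.2, 37.3]
force: [5.2, -6.8, -5.1]
gripper_width: 38.5
gripper_force: 4.3
```

apply_moves --delta_pos '[[-0.011,0.015,0],[-0.022,0.031,0],[-0.032,0.046,0],[-0.042,0.063,0],[-0.051,0.079,0],[-0.06,0.096,0]]' --rot '[[0,0,-0.021],[0,0,-0.042],[0,0,-0.063],[0,0,-0.084],[0,0,-0.105],[0,0,-0.126]]' --hand '[0.42,0.42,0.42,0.42,0.42,0.42]'

```text
time_s: 15.38
ee_pos: [467.1, -7.7, 88.0]
ee_rot: [179.6, -0.2, 26.5]
force: [3.0, -7.0, -2.8]
gripper_width: 38.5
gripper_force: 4.3
```

```bash
cat >> arc.py <<'E'
    a=np.arctan2(d[1],d[0]);F=s["force"];print("yaw",s["ee_rot"][2].round(1),"Ft",(F[:2]@np.array([-np.sin(a),np.cos(a)])).round(2),"Fr",(F[:2]@np.array([np.cos(a),np.sin(a)])).round(2),"gf",s["gripper_force"],"tz",s["torque"])
E
python3 arc.py 37.2 31.2 4
```

```text
[[-0.007, 0.014, 0], [-0.013, 0.028, 0], [-0.019, 0.043, 0], [-0.025, 0.058, 0]]
[[0, 0, -0.017], [0, 0, -0.035], [0, 0, -0.052], [0, 0, -0.07]]
[467.1  -7.7  88. ] [ 3.  -7.  -2.8] ang 39.4 r 70.5
yaw 26.5 Ft 7.54 Fr 0.74 gf 4.284570515155792 tz [-1.35979208 -0.43706426 -0.00653315]
```

```bash
for a in 37.2 32.2 27.2 22.2 17.2 12.2 7.2 2.2; do python3 arc.py $a $(python3 -c "print($a-5)") 4|head -1; done
```

```text
[[-0.006, 0.012, 0], [-0.011, 0.024, 0], [-0.016, 0.036, 0], [-0.021, 0.048, 0]]
[[-0.005, 0.012, 0], [-0.009, 0.025, 0], [-0.013, 0.037, 0], [-0.017, 0.049, 0]]
[[-0.004, 0.013, 0], [-0.007, 0.025, 0], [-0.01, 0.038, 0], [-0.013, 0.051, 0]]
[[-0.003, 0.013, 0], [-0.005, 0.026, 0], [-0.007, 0.039, 0], [-0.008, 0.052, 0]]
[[-0.001, 0.013, 0], [-0.002, 0.026, 0], [-0.003, 0.039, 0], [-0.004, 0.052, 0]]
[[-0.0, 0.013, 0], [-0.0, 0.026, 0], [0.0, 0.039, 0], [0.001, 0.052, 0]]
[[0.001, 0.013, 0], [0.002, 0.026, 0], [0.004, 0.039, 0], [0.005, 0.052, 0]]
[[0.002, 0.013, 0], [0.004, 0.026, 0], [0.007, 0.039, 0], [0.01, 0.051, 0]]
```

apply_moves --delta_pos '[[-0.006,0.012,0],[-0.011,0.024,0],[-0.016,0.036,0],[-0.021,0.048,0],[-0.021,0.048,0]]' --rot '[[0,0,-0.015],[0,0,-0.029],[0,0,-0.044],[0,0,-0.058],[0,0,-0.058]]' --hand '[0.42,0.42,0.42,0.42,0.42]'

```text
time_s: 15.8
ee_pos: [464.1, -1.8, 88.0]
ee_rot: [179.7, -0.2, 21.6]
force: [2.2, -6.9, -1.5]
gripper_width: 38.2
gripper_force: 3.8
```

apply_moves --delta_pos '[[-0.005,0.012,0],[-0.009,0.025,0],[-0.013,0.037,0],[-0.017,0.049,0]]' --rot '[[0,0,-0.015],[0,0,-0.029],[0,0,-0.044],[0,0,-0.058]]' --hand '[0.42,0.42,0.42,0.42]'

```text
time_s: 16.13
ee_pos: [462.0, 3.8, 88.0]
ee_rot: [179.7, -0.2, 16.6]
force: [2.6, -7.7, -1.9]
gripper_width: 38.2
gripper_force: 4.4
```

apply_moves --delta_pos '[[-0.004,0.013,0],[-0.007,0.025,0],[-0.01,0.038,0],[-0.013,0.051,0]]' --rot '[[0,0,-0.015],[0,0,-0.029],[0,0,-0.044],[0,0,-0.058]]' --hand '[0.42,0.42,0.42,0.42]'

```text
time_s: 16.47
ee_pos: [460.4, 9.6, 88.0]
ee_rot: [179.7, -0.2, 11.6]
force: [3.6, -10.2, -0.5]
gripper_width: 38.8
gripper_force: 5.0
```

apply_moves --delta_pos '[[-0.003,0.013,0],[-0.005,0.026,0],[-0.007,0.039,0],[-0.008,0.052,0]]' --rot '[[0,0,-0.015],[0,0,-0.029],[0,0,-0.044],[0,0,-0.058]]' --hand '[0.42,0.42,0.42,0.42]'

```text
time_s: 16.8
ee_pos: [459.2, 15.6, 87.9]
ee_rot: [179.7, -0.2, 6.7]
force: [1.5, -11.6, -0.8]
gripper_width: 38.4
gripper_force: 5.6
```

apply_moves --delta_pos '[[-0.001,0.006,0],[-0.001,0.013,0]]' --rot '[[0,0,-0.008],[0,0,-0.015]]' --hand '[0.42,0.42]'

```text
time_s: 16.97
ee_pos: [459.0, 17.0, 88.0]
ee_rot: [179.7, -0.2, 5.4]
force: [2.3, -11.2, -0.6]
gripper_width: 38.2
gripper_force: 5.8
```

apply_moves --delta_pos '[[-0.001,0.006,0],[-0.001,0.013,0]]' --rot '[[0,0,-0.007],[0,0,-0.014]]' --hand '[0.42,0.42]'

```text
time_s: 17.13
ee_pos: [458.8, 18.5, 87.9]
ee_rot: [179.7, -0.2, 4.2]
force: [1.8, -12.4, -1.1]
gripper_width: 38.7
gripper_force: 5.9
```

apply_moves --delta_pos '[[-0.001,0.006,0],[-0.001,0.013,0]]' --rot '[[0,0,-0.008],[0,0,-0.015]]' --hand '[0.42,0.42]'

```text
time_s: 17.3
ee_pos: [458.7, 20.0, 87.9]
ee_rot: [179.7, -0.2, 2.9]
force: [2.5, -11.7, -1.0]
gripper_width: 38.5
gripper_force: 6.1
```

```bash
python3 arc.py 13.5 10 2
```

```text
[[-0.001, 0.018, 0], [-0.001, 0.037, 0]]
[[0, 0, -0.02], [0, 0, -0.041]]
[458.7  20.   87.9] [  2.5 -11.7  -1. ] ang 15.7 r 70.5
yaw 2.9 Ft 11.84 Fr -1.46 gf 6.071413457393646 tz [-2.06717573 -0.17676172  0.00772086]
```

apply_moves --delta_pos '[[0,0.006,0],[0,0.013,0]]' --rot '[[0,0,-0.007],[0,0,-0.015]]' --hand '[0.42,0.42]'

```text
time_s: 17.47
ee_pos: [458.6, 21.4, 87.9]
ee_rot: [179.7, -0.2, 1.6]
force: [2.2, -11.8, -1.4]
gripper_width: 38.1
gripper_force: 6.2
```

apply_moves --delta_pos '[[0,0.006,0],[0,0.013,0]]' --rot '[[0,0,-0.007],[0,0,-0.015]]' --hand '[0.42,0.42]'

```text
time_s: 17.63
ee_pos: [458.5, 22.9, 87.9]
ee_rot: [179.7, -0.2, 0.3]
force: [1.8, -12.7, -0.6]
gripper_width: 38.5
gripper_force: 6.3
```

```bash
python3 arc.py 11 10 2|tail -2
```

```text
[458.5  22.9  87.9] [  1.8 -12.7  -0.6] ang 13.3 r 70.4
yaw 0.3 Ft 12.79 Fr -1.2 gf 6.2965357303619385 tz [-2.21658048 -0.12595882  0.01450929]
```

apply_moves --delta_pos '[[0,0.006,0],[0,0.013,0]]' --rot '[[0,0,-0.007],[0,0,-0.015]]' --hand '[0.42,0.42]'

```text
time_s: 17.8
ee_pos: [458.5, 24.4, 87.9]
ee_rot: [179.6, -0.2, -0.9]
force: [0.9, -13.2, 0.7]
gripper_width: 38.4
gripper_force: 6.4
```

```bash
python3 arc.py 11 10 2|tail -2
```

```text
[458.5  24.4  87.9] [  0.9 -13.2   0.7] ang 12.1 r 70.4
yaw -0.9 Ft 13.2 Fr -0.59 gf 6.417557001113892 tz [-2.31110322 -0.07369235  0.03949979]
```

The handle force is about 13 N, so it is snug. I back off and lift clear.

apply_moves --delta_pos '[[0,-0.045,0],[0,-0.1,0],[0,-0.1,0],[0,-0.1,0.3],[0,-0.1,0.6],[0,-0.1,0.9],[0,-0.1,0.9]]' --rot '[[0,0,0],[0,0,0],[0,0,0],[0,0,0],[0,0,0],[0,0,0],[0,0,0]]' --hand '[0.42,0.42,0.42,0.42,0.42,0.42,0.42]'

```text
time_s: 18.38
ee_pos: [461.2, 15.6, 201.7]
ee_rot: [-179.9, -0.8, -1.0]
force: [1.9, 0.0, -0.7]
gripper_width: 38.4
gripper_force: 0.0
```

apply_moves --delta_pos '[[-0.3,0,0],[-0.6,0,0],[-0.9,0,0],[-0.9,0,0],[-0.9,0,0]]' --rot '[[0,0,0],[0,0,0],[0,0,0],[0,0,0],[0,0,0]]' --hand '[0.42,0.42,0.42,0.42,0.42]'

```text
time_s: 18.8
ee_pos: [347.5, 15.5, 194.9]
ee_rot: [-180.0, -0.1, -1.0]
force: [1.2, -0.0, 0.5]
gripper_width: 38.2
gripper_force: 0.0
```

Run:
```python
from m2 import *
for n in("scene","top"):
    p=viewer.grab_frame(n)
    f=np.mean([viewer.grab_frame(n)["pixels"].astype(float) for _ in range(6)],0);run(n,f,p,"now")
    if n=="scene": save(dict(pixels=f.astype(np.uint8)),"end.png",(190,215,340,355),4)
print(env.state()["ee_pos"])
```

```text
now scene green [297.22 313.06] z26 [96.1 -9.7] z32 [ 97.7 -12.1] w 1270.0
now scene yellow [304.91 304.16] z26 [95.8 16. ] z32 [97.4 13.4] w 1776.0
now scene red [286.03 305.62] z26 [ 68.3 -11.7] z32 [ 70.2 -14.1] w 2893.0
now top green [330.46 169.33] z26 [101.8 -14.5] z32 [100.5 -14.1] w 285.0
now top yellow [322.34 167.58] z26 [102.3  10.9] z32 [101.   11.3] w 252.0
now top red [328.62 179.  ] z26 [ 71.2 -14.5] z32 [ 70.  -14.1] w 526.0
[348.80949602  15.19075591 194.7179305 ]
```

View pics/end.png

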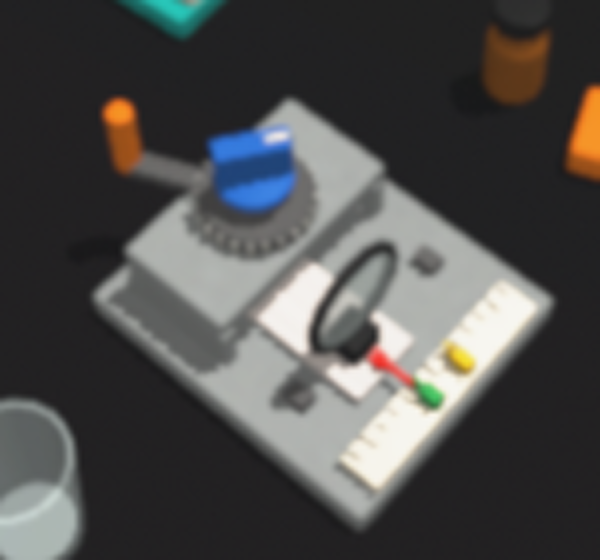

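The pointer (crop (410,385)) lines up with the green nose. In the top view pointer and green rider are both at y ≈ -14.1, and the surroundings are untouched. I hand it in.

```bash
python3 -c "
from workcell import env
print(env.job_done())"
```

```text
the job is handed in; nothing more can be done
None
```

The job is handed in: the pointer measures level with the green marker to within about 0.5 mm, and the lock ring is tightened again to about 13 N at the handle.

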